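Shut the canister and ready the scoop over the tray

ROBOT

A 6-joint arm with a two-finger parallel gripper is mounted at the origin on the work surface. World frame = base frame: x ahead of the robot, y to its left, z up, the work surface at z = 0. Lengths are in m, angles in rad, forces in N, time in s.
With the tool pointing down it reaches from about 0.275 to 0.75 m from the base axis. Payload 10.2 kg.
Tool frame: the origin (TCP) lies midway between the tips of the shut fingers; the grasp point (between the pads) lies manip.tcp_to_grasp behind it (manip.tcp_to_grasp is the distance from the TCP to the grasp point, in m); z points along the fingers, y is the line along which they close (so a half turn about z gives the same grasp; the last joint's range is limited). The gripper opens to 88 mm and grips with 3 to 60 N. Pads are 18 mm wide; open, the fingers measure 123 mm over their backs; the gripper's body (75 mm by 187 mm) begins 45 mm behind the grasp point.
Start: joints at [-1.478, 0.313, 1.498, -0, 1.331, -0.223], TCP at [0.163, -0.499, 0.239] pointing down, gripper open.
Joint ranges: [-2.94, 2.94], [-0.97, 2.17], [0.19, 2.56], [-1.23, 4.37], [0.02, 3.11], [-2.88, 2.88]. Speed limits (rad/s): [2.39, 2.39, 3.01, 3.14, 3.14, 3.14].

INTERFACE

Orientations are given as a rotation vector (axis times angle).
In Python, from bench import get_state, imaging, manip gives the robot as it stands.
- The arm moves only by the tool move_arm, never from a script. Its argument "increments" is a list of rows, each an object of numbers: "claw": the opening, from 0 (shut) to 1 (fully open); "tx", "ty", "tz": the shift along the world's x, y, z in cm; "spin": the turn about the world's z in degrees. In form: [{"claw": .., "tx": .., "ty": .., "tz": .., "spin": ..}, ...]. A call has 1 to 10 rows; each row is the pose to reach, as a shift and turn from the pose commanded when the call began; what a row does not reach only later rows make up. A row lasts 1/8 s, in which the tool goes at most 62.5 mm and 10.7 degrees, less where a joint would pass 70% of its speed; a pose out of reach is approached as far as the arm can. A call with a gripper value outside its range is refused whole. The fingers move at their own pace and stop on an object; "squeeze" is the grip in N (left out, the last holds). Time passes only in rows, so rows that repeat a pose let the fingers close. It gives the time, the measured TCP pose, the force, the opening and the grip force at its end, in the units of the state.
- get_state(): the state, without advancing time (a new reading comes with each control period).
- imaging.capture(name): name is "scene" or "top" or "wrist"; returns the picture (384x512x3 uint8, red, green, blue); there is no depth.
- imaging.camera_info(name): a dict with "fx", "fy", "cx", "cy" (pixels), "D" ([k1, k2, p1, p2, k3] as OpenCV has them; the pictures are not rectified), "R" (3x3) and "t" (3): a world point X has camera coordinates R X + t. Camera axes: x right, y down, z forward; pixel columns grow to the right and rows downward; lengths in m; the calibration is good to about 2 mm. A picture is of the moment at which its call begins: read the wrist's pose just before it. camera_info takes no time and is no camera call; for the wrist camera it gives the pose at the moment of the call.
- manip.finish_job(): hands the job in; it is judged then, once.
The state is a dict: "t": time; "joint_positions": joint angles; "joint_velocities": joint speeds; "effort": joint torques, N m; "tcp_pos": TCP position; "tool_rot": TCP orientation; "ft_force": force on the tool from outside, world axes, zero at the start; "moment": the same for the moment, N m; "gripper_width": finger opening in m; "grasp_force": force on a finger pad.
Only numpy, scipy, OpenCV 4.12 (cv2) and the standard library are available. Lean on these libraries where they do the work, as an engineer would, in place of code of your own. Each camera call takes 0.05 s, during which the arm holds its last target. There are 200 camera calls.

TASK

We are done with the steel canister and going on with the wooden tray: first lower the canister's hinged lid until it is fully closed, then draw the scoop out of its slanted stand and bring it to level, bowl opening up, with the middle of its bowl over the middle of the open tray and at least 15 cm above the bench. Finish while still holding the scoop there, still and in the air; leave the bottle, the jug and the sharpener where they stand.

Things in the scene. Friction and masses are not known exactly. Their poses are not given: they have to be found in the camera images.
- canister: Fixed square steel canister, 160 x 160 x 110 mm high, wall 4 mm, stands on the right or the left of the bench; origin at the centre of its underside, x axis from its front rim (nearer the robot) to its hinge side, z up. A flat steel lid is hinged on its far (+x) rim.
- lid (a joint): Hinge angle of the canister lid: 0 fully closed (lid flat on the rim), grows as it opens upward about the far rim; at 1.57 the lid is upright. Starts half open (0.6 to 1.2); the stiff hinge lets it stay where it is left, and about 1 N on its outer face near the free edge pushes it shut.
- lid_hinge (a point): Point on the hinge axis of the lid, mid-width, at canister x = 80, z = 110.5 mm, on the lid's underside. The axis runs along the canister's y axis. The lid is a plate 160 x 160 x 8 mm reaching from here to the front rim when closed.
- lid_handle (a point): Top of the small black knob on the lid's outer face: on the lid's middle line, 130 mm from the hinge, 43 mm above the lid's underside (35 mm above its outer face); knob about 30 mm across. The lid can also be pushed beside it.
- stand: Fixed scoop stand: wooden base 150 x 120 x 12 mm with an plywood sleeve, 130 mm high in all. Origin at the underside of the base, below the sleeve's middle, z up. The sleeve rises to the stand's +x at 45 degrees and is open there; inside 86 mm wide, 58 mm deep. A strip covers the bowl's front: draw the scoop 60 mm or more along the slope to free it.
- scoop: White plastic scoop, 0.09 kg, loose in the stand, handle up the slope. Origin at the centre of the bowl's underside; x along the handle (45 degrees upward at the start), z out of the bowl's mouth (vertical when level). Bowl x -45 to 45 mm, 74 mm wide, 42 mm deep, open at -x. Flat-sided handle x 45 to 165 mm, 16 mm wide (y), 20 mm high, its middle line at z = 30 mm.
- scoop_grip (a point): Point on the middle line of the scoop's handle, 85 mm along x and 30 mm along z from the scoop's origin (40 mm from the bowl); a good place to pinch across the 16 mm width.
- scoop_bowl (a point): Centre of the scoop bowl's inner floor, 3 mm above the scoop's origin.
- tray: Fixed open wooden tray, 190 x 190 x 50 mm high, wall 8 mm, on the other side of the bench from the canister; origin at the centre of its underside, z up.
- bottle: Green glass bottle, 68 mm across, 230 mm high, standing at the back; bystander. Origin at the centre of its underside.
- jug: White HDPE jug, 100 x 120 mm, 218 mm high, standing at the back; bystander. Origin at the centre of its underside.
- sharpener: Chrome hand crank sharpener body, about 100 mm long, 98 mm high, standing at the back in the middle; bystander. Origin at the centre of its underside.
There are look-alikes about, which are no part of the job. Leave any turquoise look-alike of the canister alone. There is more than one size of the stand; the one meant has the size given above.

How it is judged:
By the outcome, as a careful person would: the job done as asked, in the order asked, and still so for the second after the job is handed in, while the arm keeps its last pose, push and grip.
It also fails if it takes over 51 s, if anything falls off the work surface, if the arm or the gripper's body presses on something with over 40 N, if the wrist force passes 120 N, or if a joint passes its speed limit or range.

## Working session

There is one attempt and no reset: what is moved stays moved. The work goes in short steps, Python scripts to look and compute and a tool call to move; the robot and the scene stay as the last step left them, time stands still between calls to the robot, and variables do not carry over. Pictures are saved under pics/ and viewed, at most 10 in all, crops included, and the job is handed in when it is done.

Besides the shell and the picture viewer there is one more tool, called after "Request:" as name(argument=value, ...), one argument or row to a line, values as JSON. move_arm: Moves the arm, as the interface text tells. Its arguments: {"type":"object","properties":{"increments":{"type":"array"},"squeeze":{"type":"number"}},"required":["increments"]}

```bash
mkdir -p pics; ls; python3 - <<'E'
from bench import get_state, imaging, manip
import cv2
print(get_state(), manip.tcp_to_grasp)
for n in ("scene","top"):
    i=imaging.camera_info(n); print(n,i)
    im=imaging.capture(n)[:,:,::-1]
    cv2.imwrite(f"pics/{n}0.png",im)
    cv2.imwrite(f"pics/{n}0b.png",cv2.resize(im,(800,600),interpolation=cv2.INTER_CUBIC))
E
```

```text
pics
{'t': 0.0, 'joint_positions': array([-1.47839219e+00,  3.13480593e-01,  1.49843540e+00,  6.24563601e-06,
        1.33102314e+00, -2.23409457e-01]), 'joint_velocities': array([-0.00066449,  0.00182808, -0.00036391, -0.00194965, -0.00040666,
        0.00064348]), 'effort': array([ 7.71977102e-04, -4.02209365e+01, -2.52268410e+01,  6.94507454e-02,
        3.52993549e-02, -1.32250716e-04]), 'tcp_pos': array([ 0.16302113, -0.498784  ,  0.23814606]), 'tool_rot': array([-3.10118074e+00, -4.93806288e-01, -1.47886679e-04]), 'ft_force': array([0.31905396, 0.35471217, 0.24359062]), 'moment': array([-0.04812299,  0.0135473 , -0.02468106]), 'grasp_force': 0.0, 'gripper_width': 0.08817882831568792} 0.0187
scene {'fx': 366.1553424039588, 'fy': 366.1553424039588, 'cx': 255.04653858182832, 'cy': 192.56161994229316, 'D': array([-0.10212286,  0.        ,  0.        ,  0.        ,  0.        ]), 'R': array([[-0.60831264,  0.79360817,  0.01190815],
       [ 0.58107792,  0.45552476, -0.67442245],
       [-0.54065162, -0.40334014, -0.73824966]]), 't': array([ 0.23020353, -0.31494046,  1.56816449])}
top {'fx': 394.8865264583909, 'fy': 394.8865264583909, 'cx': 258.3787295382392, 'cy': 190.52032594061927, 'D': array([0.02360073, 0.        , 0.        , 0.        , 0.        ]), 'R': array([[ 0.01004829, -0.99990084, -0.00986613],
       [-0.99696252, -0.00925573, -0.0773309 ],
       [ 0.07723192,  0.01061321, -0.99695666]]), 't': array([0.11201269, 0.57629439, 1.11895267])}
```

View pics/scene0b.png

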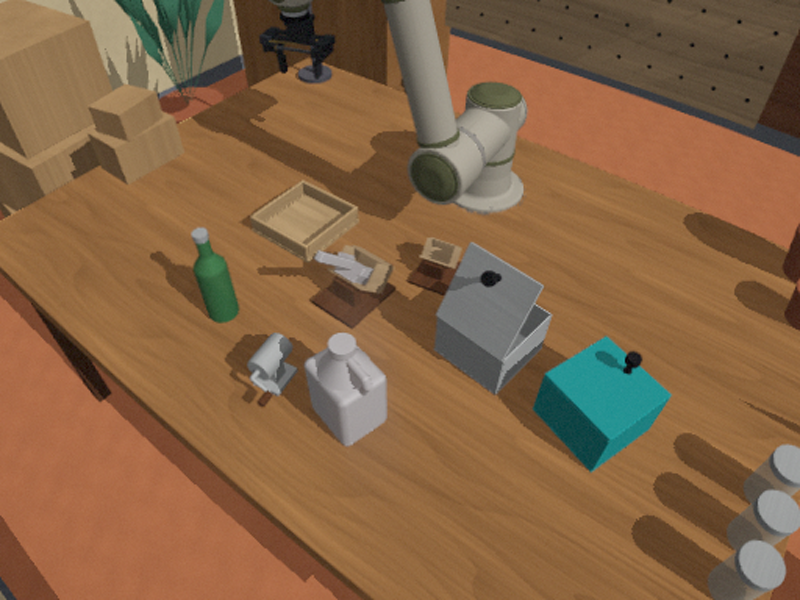

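View pics/top0b.png

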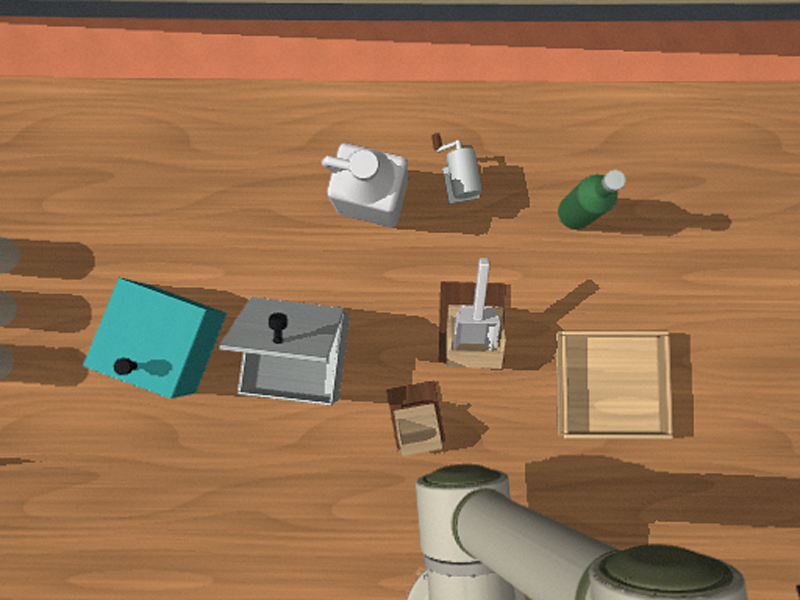

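```bash
cat > h.py <<'E'
import numpy as np, cv2
from bench import get_state, imaging, manip
S=512/800
def ray(n,p,s=S,i=None):
    i=i or imaging.camera_info(n)
    K=np.array([[i['fx'],0,i['cx']],[0,i['fy'],i['cy']],[0,0,1]])
    p=(np.array(p,float)+.5)*s-.5
    u=cv2.undistortPoints(p.reshape(1,1,2),K,i['D']).ravel()
    R,t=np.array(i['R']),np.array(i['t'])
    d=R.T@np.array([u[0],u[1],1]); return -R.T@t,d/np.linalg.norm(d)
def atz(n,p,z,**k):
    c,d=ray(n,p,**k); return c+d*(z-c[2])/d[2]
def tri(a,b):
    A=np.zeros((3,3));v=np.zeros(3)
    for c,d in (a,b):
        P=np.eye(3)-np.outer(d,d);A+=P;v+=P@c
    x=np.linalg.solve(A,v)
    return x,[np.linalg.norm((np.eye(3)-np.outer(d,d))@(x-c)) for c,d in (a,b)]
def proj(n,X,s=S):
    i=imaging.camera_info(n)
    K=np.array([[i['fx'],0,i['cx']],[0,i['fy'],i['cy']],[0,0,1]])
    p=cv2.projectPoints(np.array(X,float).reshape(-1,1,3),cv2.Rodrigues(np.array(i['R']))[0],np.array(i['t']),K,i['D'])[0].reshape(-1,2)
    return (p+.5)/s-.5
E
python3 - <<'E'
from h import *
np.set_printoptions(precision=3,suppress=True)
for n,z,ps in (("tray",.05,[(557,333),(671,332),(673,437),(562,437)]),("can rim front",.11,[(239,392),(333,404)]),("canR back",.11,[(346,310)]),("stand base far",.012,[(440,283),(510,283)])):
    print(n,*[atz("top",p,z) for p in ps])
for n,a,b in (("knob",(278,317),(487,278)),("handle end",(484,260),(318,257)),("neck",(480,318),(366,277)),
  ("lid free L",(221,349),(473,243)),("lid free R",(333,358),(543,290)),("hingeR",(345,308),(500,355))):
    print(n,*tri(ray("top",a),ray("scene",b)))
def crop(n,x,y,w,h):
    im=cv2.imread(f"pics/{n}0.png")[y:y+h,x:x+w]; return cv2.resize(im,(400,400),interpolation=cv2.INTER_CUBIC)
cv2.imwrite("pics/c.png",np.hstack([crop("top",265,155,85,85),crop("scene",190,145,85,85)]))
E
```

```text
tray [ 0.513 -0.157  0.05 ] [ 0.517 -0.359  0.05 ] [ 0.332 -0.358  0.05 ] [ 0.329 -0.164  0.05 ]
can rim front [0.406 0.394 0.11 ] [0.388 0.235 0.11 ]
canR back [0.547 0.215 0.11 ]
stand base far [0.605 0.051 0.012] [ 0.606 -0.08   0.012]
knob [0.528 0.301 0.25 ] [np.float64(0.00015348305476750238), np.float64(0.00015348305476748283)]
handle end [ 0.624 -0.01   0.189] [np.float64(8.43599346578809e-05), np.float64(8.435993465774685e-05)]
neck [ 0.526 -0.002  0.066] [np.float64(0.019683818969205052), np.float64(0.019683818969205066)]
lid free L [0.513 0.313 0.339] [np.float64(0.05248490949618511), np.float64(0.05248490949618527)]
lid free R [0.437 0.299 0.154] [np.float64(0.07340371558827374), np.float64(0.07340371558827367)]
hingeR [0.527 0.286 0.033] [np.float64(0.06605325224075483), np.float64(0.06605325224075495)]
```

View pics/c.png

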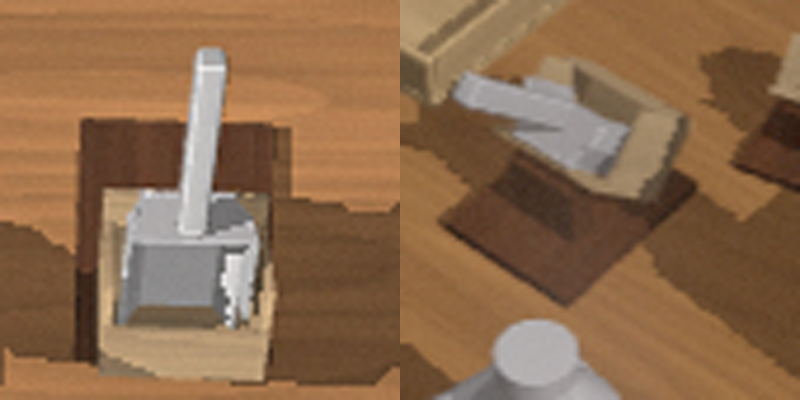

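Request:
move_arm(
  increments=[
    {"claw": 0,"tz": 6},
    {"claw": 0,"tz": 12},
    {"claw": 0,"tz": 16,"tx": 2,"ty": 3},
    {"claw": 0,"tz": 16,"tx": 6,"ty": 10,"spin": -5},
    {"claw": 0,"tz": 16,"tx": 9,"ty": 16,"spin": -10},
    {"claw": 0,"tz": 16,"tx": 12,"ty": 22,"spin": -15},
    {"claw": 0,"tz": 16,"tx": 15,"ty": 28,"spin": -20},
    {"claw": 0,"tz": 16,"tx": 18,"ty": 34,"spin": -25},
    {"claw": 0,"tz": 16,"tx": 21,"ty": 40,"spin": -25},
    {"claw": 0,"tz": 16,"tx": 24,"ty": 46,"spin": -25},
  ],
)

```text
invalid input
```

Request:
move_arm(
  increments=[
    {"claw": 0,"tx": 3,"ty": 5.4},
    {"claw": 0,"tx": 6,"ty": 10.8},
    {"claw": 0,"tx": 8,"ty": 16},
    {"claw": 0,"tx": 10,"ty": 22},
    {"claw": 0,"tx": 11.5,"ty": 26},
    {"claw": 0,"tx": 12.8,"ty": 29.3},
    {"claw": 0,"tx": 12.8,"ty": 29.3},
    {"claw": 0,"tx": 12.8,"ty": 29.3},
    {"claw": 0,"tx": 12.8,"ty": 29.3},
  ],
)

```text
invalid input
```

```bash
python3 - <<'E'
from h import *
from scipy.optimize import least_squares
np.set_printoptions(precision=4,suppress=True)
print(get_state()['joint_positions'])
t0=cv2.imread("pics/top0.png")
im=imaging.capture("wrist")[:,:,::-1]; sc=imaging.capture("scene")[:,:,::-1]
cv2.imwrite("pics/w1.png",np.hstack([cv2.resize(im,(400,300)),cv2.resize(sc,(400,300))]))
k=85/400
T=[((211,65),(165,0,40)),((211,48),(165,0,20)),((195,235),(45,0,40)),((130,240),(45,37,42)),((255,240),(45,-37,42))]
Sx=[((63,88),(165,0,30))]
obs=[("top",(265+(p[0]+.5)*k-.5,155+(p[1]+.5)*k-.5),q) for p,q in T]+[("scene",(190+(p[0]+.5)*k-.5,145+(p[1]+.5)*k-.5),q) for p,q in Sx]
def R(y,p):
    return cv2.Rodrigues(np.array([0,0,y]))[0]@cv2.Rodrigues(np.array([0,-p,0]))[0]
def f(v,pt=None):
    r=[]
    for n,p,q in obs:
        X=v[:3]+R(v[3],np.pi/4)@(np.array(q)/1e3)
        r+=list(proj(n,X,1)[0]-p)
    return np.array(r)
s=least_squares(f,[.5,0,.05,0]); v=s.x
print(v,s.fun)
g=lambda q:v[:3]+R(v[3],np.pi/4)@(np.array(q)/1e3)
print("grip",g((85,0,30)),"end",g((165,0,30)))
E
```

```text
[-1.4784  0.3134  1.4983 -0.      1.331  -0.2234]
[ 0.5274 -0.009   0.0542 -0.0099] [ 0.4242  0.4801 -0.2007 -0.8001 -0.3458  0.3969 -0.4916 -0.4286  0.9883
  0.1244  0.5176  0.1675]
grip [ 0.5663 -0.0094  0.1356] end [ 0.6229 -0.01    0.1921]
```

View pics/w1.png

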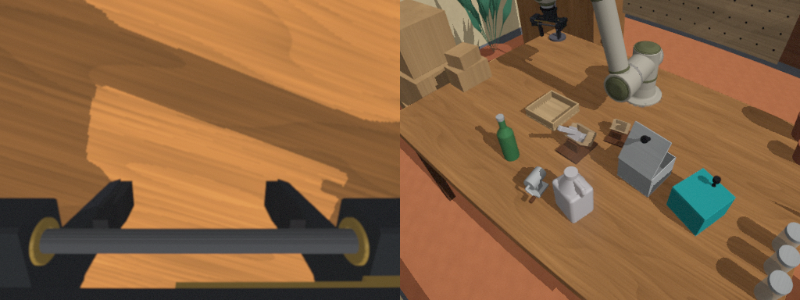

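Request:
move_arm(
  increments=[
    {"claw": 0,"tx": 0,"ty": 0,"tz": 6,"spin": 0},
    {"claw": 0,"tx": 0,"ty": 0,"tz": 12,"spin": 0},
    {"claw": 0,"tx": 2,"ty": 3,"tz": 16,"spin": 0},
    {"claw": 0,"tx": 5,"ty": 8,"tz": 16,"spin": -5},
    {"claw": 0,"tx": 8,"ty": 13,"tz": 16,"spin": -10},
    {"claw": 0,"tx": 11,"ty": 18,"tz": 16,"spin": -15},
    {"claw": 0,"tx": 14,"ty": 23,"tz": 16,"spin": -20},
    {"claw": 0,"tx": 16,"ty": 28,"tz": 16,"spin": -25},
    {"claw": 0,"tx": 18,"ty": 33,"tz": 16,"spin": -25},
    {"claw": 0,"tx": 20,"ty": 38,"tz": 16,"spin": -25},
  ],
)

```text
t: 1.45
tcp_pos: [0.3633, -0.1173, 0.3987]
tool_rot: [3.136, -0.19, 0.0]
ft_force: [0.6, 0.2, 0.9]
gripper_width: 0.0003
grasp_force: 0.0
```

Request:
move_arm(
  increments=[
    {"claw": 0,"tx": 2,"ty": 5,"tz": 0,"spin": 0},
    {"claw": 0,"tx": 4,"ty": 10,"tz": 0,"spin": 0},
    {"claw": 0,"tx": 6.5,"ty": 15,"tz": 0,"spin": 0},
    {"claw": 0,"tx": 9,"ty": 20,"tz": 0,"spin": 0},
    {"claw": 0,"tx": 11.5,"ty": 25,"tz": 0,"spin": 0},
    {"claw": 0,"tx": 14,"ty": 30,"tz": 0,"spin": 0},
    {"claw": 0,"tx": 16,"ty": 34.5,"tz": -2,"spin": 0},
    {"claw": 0,"tx": 16.8,"ty": 37.1,"tz": -5,"spin": 0},
    {"claw": 0,"tx": 16.8,"ty": 37.1,"tz": -9,"spin": 0},
    {"claw": 0,"tx": 16.8,"ty": 37.1,"tz": -9,"spin": 0},
  ],
)

```text
t: 2.7
tcp_pos: [0.5302, 0.2519, 0.3062]
tool_rot: [3.134, -0.189, -0.009]
ft_force: [-0.8, -0.3, 0.3]
gripper_width: 0.0006
grasp_force: 0.0
```

```bash
python3 - <<'E'
from h import *
a=imaging.capture("scene")[120:300,220:440,::-1]; b=imaging.capture("top")[120:300,100:320,::-1]
r=lambda x:cv2.resize(x,(400,327),interpolation=cv2.INTER_CUBIC)
cv2.imwrite("pics/l1.png",np.hstack([r(a),r(b)]))
E
```

```text
(no output)
```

View pics/l1.png

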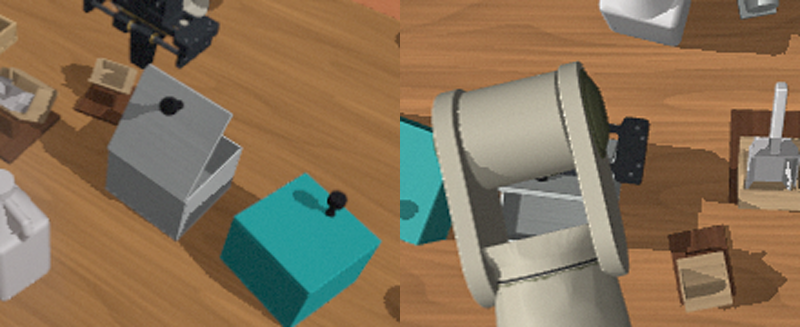

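Request:
move_arm(
  increments=[
    {"claw": 0,"tx": 0,"ty": 0,"tz": -4.5,"spin": 0},
    {"claw": 0,"tx": 0,"ty": 0,"tz": -8.4,"spin": 0},
    {"claw": 0,"tx": -2.9,"ty": 0.3,"tz": -8.2,"spin": 0},
    {"claw": 0,"tx": -4.8,"ty": 0.5,"tz": -9.4,"spin": 0},
    {"claw": 0,"tx": -6.5,"ty": 0.7,"tz": -10.9,"spin": 0},
    {"claw": 0,"tx": -7.9,"ty": 0.9,"tz": -12.7,"spin": 0},
    {"claw": 0,"tx": -9,"ty": 1,"tz": -14.7,"spin": 0},
    {"claw": 0,"tx": -9.7,"ty": 1.1,"tz": -16.8,"spin": 0},
    {"claw": 0,"tx": -10,"ty": 1.2,"tz": -18.4,"spin": 0},
    {"claw": 0,"tx": -10,"ty": 1.2,"tz": -18.4,"spin": 0},
  ],
)

```text
t: 4.05
tcp_pos: [0.4318, 0.264, 0.1258]
tool_rot: [-3.135, 0.19, -0.002]
ft_force: [0.0, -0.5, 0.8]
gripper_width: 0.0005
grasp_force: 0.0
```

Request:
move_arm(
  increments=[
    {"claw": 0,"tx": 0,"ty": 0,"tz": -0.4,"spin": 0},
    {"claw": 0,"tx": 0,"ty": 0,"tz": -0.7,"spin": 0},
    {"claw": 0,"tx": 0,"ty": 0,"tz": -0.7,"spin": 0},
  ],
)

```text
t: 4.42
tcp_pos: [0.4318, 0.2641, 0.1188]
tool_rot: [-3.135, 0.189, -0.003]
ft_force: [-0.1, -1.1, 6.1]
gripper_width: 0.0005
grasp_force: 3.2
```

Request:
move_arm(
  increments=[
    {"claw": 0,"tx": 0,"ty": 0,"tz": -0.2,"spin": 0},
    {"claw": 0,"tx": 0,"ty": 0,"tz": -0.2,"spin": 0},
  ],
)

```text
t: 4.68
tcp_pos: [0.4319, 0.2641, 0.1186]
tool_rot: [-3.135, 0.189, -0.005]
ft_force: [-7.0, -4.1, 24.3]
gripper_width: 0.0003
grasp_force: 12.1
```

Request:
move_arm(
  increments=[
    {"claw": 0,"tx": 0,"ty": 0,"tz": 6,"spin": 0},
    {"claw": 0,"tx": 0,"ty": 0,"tz": 12,"spin": 0},
    {"claw": 0.3,"tx": 1,"ty": -3,"tz": 16,"spin": 0},
    {"claw": 0.6,"tx": 4,"ty": -8,"tz": 17,"spin": 0},
    {"claw": 0.6,"tx": 7,"ty": -13,"tz": 17,"spin": 3},
    {"claw": 0.6,"tx": 10,"ty": -18,"tz": 17,"spin": 6},
    {"claw": 0.6,"tx": 13,"ty": -23,"tz": 17,"spin": 6},
    {"claw": 0.6,"tx": 15.2,"ty": -27.6,"tz": 17,"spin": 6},
    {"claw": 0.6,"tx": 15.2,"ty": -27.6,"tz": 15,"spin": 6},
    {"claw": 0.6,"tx": 15.2,"ty": -27.6,"tz": 15,"spin": 6},
  ],
)

```text
t: 5.92
tcp_pos: [0.5827, -0.0124, 0.2647]
tool_rot: [-3.141, 0.026, 0.004]
ft_force: [-0.1, 0.3, -0.0]
gripper_width: 0.0526
grasp_force: 0.0
```

```bash
python3 - <<'E'
from h import *
np.set_printoptions(precision=3,suppress=True)
s=get_state();print(s['tcp_pos'],s['tool_rot'],s['gripper_width'])
w=imaging.capture("wrist")[:,:,::-1]
v=np.array([.5274,-.009,.0542])
def R(y,p): return cv2.Rodrigues(np.array([0,0,y]))[0]@cv2.Rodrigues(np.array([0,-p,0]))[0]
P=[v+R(-.0099,np.pi/4)@(np.array(q)/1e3) for q in [(165,8,40),(165,-8,40),(45,8,40),(45,-8,40),(45,37,42),(45,-37,42),(108,0,40)]]
w=cv2.resize(w,(533,400),interpolation=cv2.INTER_CUBIC)
p=proj("wrist",P,512/533);print(p)
for a in p: cv2.circle(w,tuple(int(round(x)) for x in a),2,(0,0,255),-1)
t=imaging.capture("top")[80:260,120:340,::-1]
t=cv2.resize(t,(266,218))
o=np.zeros((400,800,3),np.uint8);o[:,:533]=w;o[:218,534:]=t
cv2.imwrite("pics/g1.png",o)
E
```

```text
[ 0.583 -0.012  0.265] [-3.141  0.026  0.004] 0.05259984396138366
[[249.75  165.839]
 [273.514 165.687]
 [255.346 232.745]
 [271.304 232.652]
 [226.333 234.775]
 [300.348 234.346]
 [262.603 204.184]]
```

View pics/g1.png

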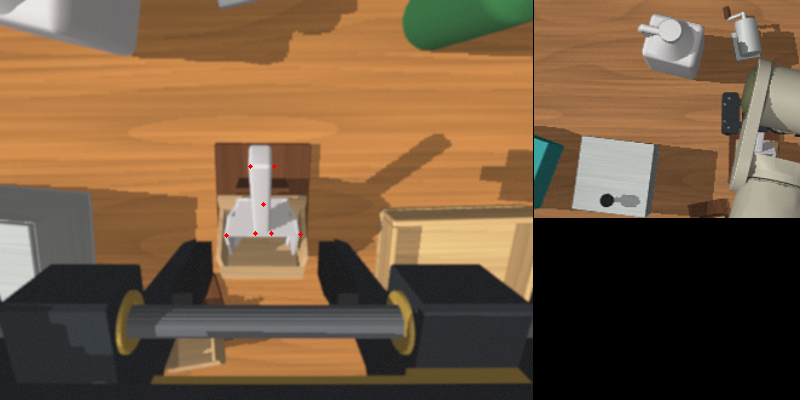

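Request:
move_arm(
  increments=[
    {"claw": 0.6,"tx": 0,"ty": 0.2,"tz": -5,"spin": 0},
    {"claw": 0.6,"tx": 0,"ty": 0.2,"tz": -10,"spin": 0},
    {"claw": 0.6,"tx": 0,"ty": 0.2,"tz": -12.6,"spin": 0},
    {"claw": 0.6,"tx": 0,"ty": 0.2,"tz": -12.6,"spin": 0},
    {"claw": 0.1,"tx": 0,"ty": 0.2,"tz": -12.6,"spin": 0},
    {"claw": 0.0,"tx": 0,"ty": 0.2,"tz": -12.6,"spin": 0},
    {"claw": 0.0,"tx": 0,"ty": 0.2,"tz": -12.6,"spin": 0},
    {"claw": 0.0,"tx": 0,"ty": 0.2,"tz": -12.6,"spin": 0},
  ],
  squeeze=40,
)

```text
t: 7.02
tcp_pos: [0.5832, -0.01, 0.1401]
tool_rot: [3.141, -0.025, 0.001]
ft_force: [0.3, -0.0, -0.4]
gripper_width: 0.0154
grasp_force: 40.0
```

Request:
move_arm(
  increments=[
    {"claw": 0,"tx": 0.5,"ty": 0,"tz": 0.5,"spin": 0},
    {"claw": 0,"tx": 1.5,"ty": 0,"tz": 1.5,"spin": 0},
    {"claw": 0,"tx": 2.5,"ty": 0,"tz": 2.5,"spin": 0},
    {"claw": 0,"tx": 3.5,"ty": 0,"tz": 3.5,"spin": 0},
    {"claw": 0,"tx": 4.5,"ty": 0,"tz": 4.5,"spin": 0},
    {"claw": 0,"tx": 5.5,"ty": 0,"tz": 5.5,"spin": 0},
    {"claw": 0,"tx": 6.5,"ty": 0,"tz": 6.5,"spin": 0},
    {"claw": 0,"tx": 7.5,"ty": 0,"tz": 7.5,"spin": 0},
    {"claw": 0,"tx": 8.5,"ty": 0,"tz": 8.5,"spin": 0},
    {"claw": 0,"tx": 8.5,"ty": 0,"tz": 8.5,"spin": 0},
  ],
)

```text
t: 8.28
tcp_pos: [0.6687, -0.0101, 0.2252]
tool_rot: [3.141, -0.025, 0.002]
ft_force: [-0.2, -0.1, -0.7]
gripper_width: 0.0157
grasp_force: 40.0
```

```bash
python3 - <<'E'
from h import *
np.set_printoptions(precision=3,suppress=True)
for n,z,p in (("bottle base",0,(570,225)),("bottle top",.23,(614,180)),("jug edge",0,(393,225)),("sharp",.0,(460,202))): print(n,atz("top",p,z))
sc=imaging.capture("scene")[:,:,::-1]; a=sc[0:290,40:400]
cv2.imwrite("pics/d1.png",cv2.resize(a,(720,580),interpolation=cv2.INTER_CUBIC))
E
```

```text
bottle base [ 0.719 -0.196  0.   ]
bottle top [ 0.743 -0.203  0.23 ]
jug edge [0.716 0.14  0.   ]
sharp [0.762 0.013 0.   ]
```

View pics/d1.png

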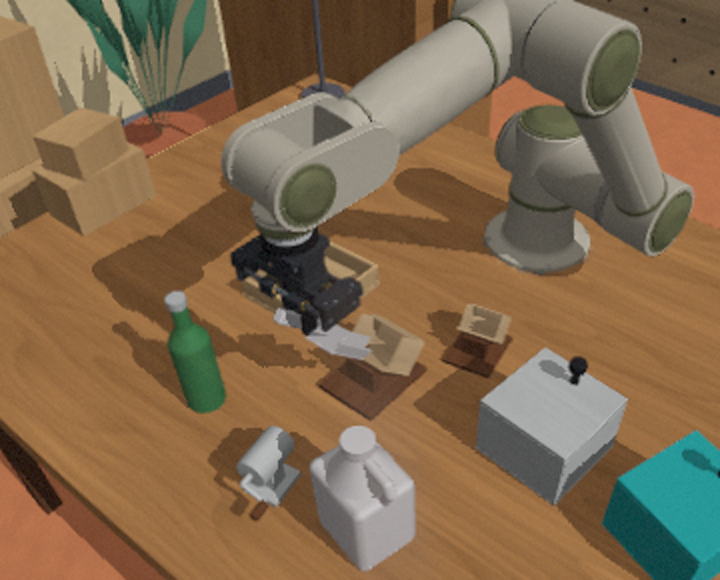

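Request:
move_arm(
  increments=[
    {"claw": 0,"tx": 0,"ty": 0,"tz": 3,"spin": 0},
    {"claw": 0,"tx": 0,"ty": 0,"tz": 7,"spin": 0},
    {"claw": 0,"tx": 0,"ty": 0,"tz": 11,"spin": 0},
    {"claw": 0,"tx": -2,"ty": -1,"tz": 14,"spin": 0},
    {"claw": 0,"tx": -5,"ty": -5,"tz": 14,"spin": 0},
    {"claw": 0,"tx": -8,"ty": -9,"tz": 14,"spin": 0},
    {"claw": 0,"tx": -11,"ty": -13,"tz": 14,"spin": 0},
    {"claw": 0,"tx": -14,"ty": -17,"tz": 14,"spin": 0},
    {"claw": 0,"tx": -17,"ty": -21,"tz": 14,"spin": 0},
    {"claw": 0,"tx": -20,"ty": -25,"tz": 14,"spin": 0},
  ],
)

```text
t: 9.57
tcp_pos: [0.4666, -0.2609, 0.3644]
tool_rot: [-3.141, 0.025, 0.001]
ft_force: [-0.1, -0.3, -0.9]
gripper_width: 0.0157
grasp_force: 40.0
```

Request:
move_arm(
  increments=[
    {"claw": 0,"tx": -3,"ty": -4,"tz": 0,"spin": 0},
    {"claw": 0,"tx": -6,"ty": -8,"tz": 0,"spin": 0},
    {"claw": 0,"tx": -9,"ty": -12,"tz": 0,"spin": 0},
    {"claw": 0,"tx": -12,"ty": -16,"tz": 0,"spin": 0},
    {"claw": 0,"tx": -15,"ty": -20,"tz": 0,"spin": 0},
    {"claw": 0,"tx": -17,"ty": -22,"tz": 0,"spin": 0},
    {"claw": 0,"tx": -17,"ty": -22,"tz": -5,"spin": 0},
    {"claw": 0,"tx": -17,"ty": -22,"tz": -10,"spin": 0},
    {"claw": 0,"tx": -17,"ty": -22,"tz": -14,"spin": 0},
    {"claw": 0,"tx": -17,"ty": -22,"tz": -14,"spin": 0},
  ],
)

```text
t: 10.82
tcp_pos: [0.2975, -0.4786, 0.2223]
tool_rot: [-3.136, 0.025, 0.003]
ft_force: [-0.3, 0.9, 0.1]
gripper_width: 0.0157
grasp_force: 40.0
```

```bash
python3 - <<'E'
from h import *
sc=imaging.capture("scene")[0:180,90:300,::-1]; t=imaging.capture("top")[150:384,300:512,::-1]
cv2.imwrite("pics/d2.png",np.hstack([cv2.resize(sc,(467,400),interpolation=cv2.INTER_CUBIC),cv2.resize(t,(333,400))]))
E
```

```text
(no output)
```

View pics/d2.png

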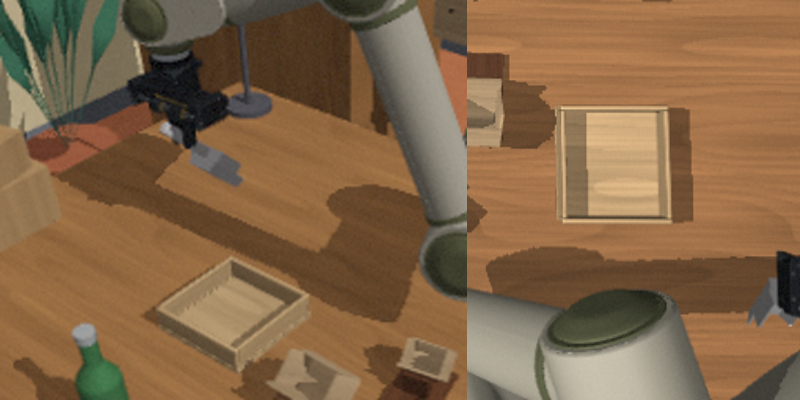

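Request:
move_arm(
  increments=[
    {"claw": 0,"tx": 0,"ty": 0,"tz": -5,"spin": 0},
    {"claw": 0,"tx": 0,"ty": 0,"tz": -9,"spin": 0},
    {"claw": 0,"tx": 0,"ty": 0,"tz": -10.5,"spin": 0},
    {"claw": 0,"tx": 0,"ty": 0,"tz": -10.5,"spin": 0},
  ],
  squeeze=15,
)

```text
t: 11.42
tcp_pos: [0.2984, -0.4808, 0.1211]
tool_rot: [3.14, -0.025, 0.001]
ft_force: [-0.4, 0.5, -1.0]
gripper_width: 0.0159
grasp_force: 15.0
```

Request:
move_arm(
  increments=[
    {"claw": 0,"tx": 0.5,"ty": 0,"tz": -0.8,"spin": 0},
    {"claw": 0,"tx": 1.3,"ty": 0,"tz": -1.4,"spin": 0},
    {"claw": 0,"tx": 2.1,"ty": 0,"tz": -2.0,"spin": 0},
    {"claw": 0,"tx": 3,"ty": 0,"tz": -3,"spin": 0},
    {"claw": 0,"tx": 3.9,"ty": 0,"tz": -4.0,"spin": 0},
  ],
)

```text
t: 12.05
tcp_pos: [0.3375, -0.4802, 0.0792]
tool_rot: [3.141, -0.024, -0.0]
ft_force: [-0.1, -2.1, -0.4]
gripper_width: 0.0159
grasp_force: 15.0
```

Request:
move_arm(
  increments=[
    {"claw": 0,"tx": 0.8,"ty": 0,"tz": -1.2,"spin": 0},
    {"claw": 0,"tx": 1.4,"ty": 0,"tz": -2.4,"spin": 0},
    {"claw": 0,"tx": 1.9,"ty": 0,"tz": -3.4,"spin": 0},
    {"claw": 0,"tx": 2.2,"ty": 0,"tz": -4.4,"spin": 0},
    {"claw": 0,"tx": 2.5,"ty": 0,"tz": -5.3,"spin": 0},
    {"claw": 0,"tx": 2.5,"ty": 0,"tz": -5.3,"spin": 0},
  ],
)

```text
t: 12.8
tcp_pos: [0.362, -0.4797, 0.0259]
tool_rot: [-3.14, 0.025, 0.001]
ft_force: [0.6, -0.9, 0.2]
gripper_width: 0.016
grasp_force: 15.0
```

```bash
python3 - <<'E'
from h import *
print(proj("scene",[.2,-.48,0],1),proj("top",[.2,-.48,0],1))
sc=imaging.capture("scene")[0:130,110:260,::-1]; t=imaging.capture("wrist")[:,:,::-1]
cv2.imwrite("pics/d3.png",np.hstack([cv2.resize(sc,(460,400),interpolation=cv2.INTER_CUBIC),cv2.resize(t,(340,400))]))
E
```

```text
[[195.29211187 101.00163515]] [[467.99019077 325.09541753]]
```

View pics/d3.png

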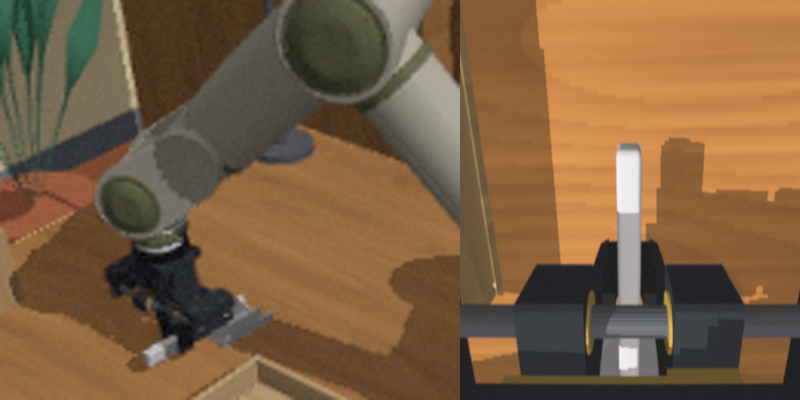

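Request:
move_arm(
  increments=[
    {"claw": 0,"tx": 0.2,"ty": 0,"tz": -0.5,"spin": 0},
    {"claw": 0,"tx": 0.3,"ty": 0,"tz": -0.8,"spin": 0},
    {"claw": 0,"tx": 0.3,"ty": 0,"tz": -0.8,"spin": 0},
  ],
)

```text
t: 13.28
tcp_pos: [0.3651, -0.4802, 0.0187]
tool_rot: [3.141, -0.025, 0.0]
ft_force: [-0.4, -0.1, 0.5]
gripper_width: 0.0159
grasp_force: 15.0
```

Request:
move_arm(
  increments=[
    {"claw": 0,"tx": 0,"ty": 0,"tz": 0,"spin": 0},
    {"claw": 0,"tx": 0,"ty": 0,"tz": 0,"spin": 0},
    {"claw": 0,"tx": 0,"ty": 0,"tz": -0.1,"spin": 0},
    {"claw": 0,"tx": 0,"ty": 0,"tz": -0.1,"spin": 0},
  ],
  squeeze=60,
)

```text
t: 13.78
tcp_pos: [0.3653, -0.4802, 0.0182]
tool_rot: [3.141, -0.025, 0.001]
ft_force: [1.0, 0.5, 4.2]
gripper_width: 0.0155
grasp_force: 60.0
```

```bash
cat > fit.py <<'E'
from h import *
from scipy.optimize import minimize
def parts():
    bx=lambda x0,x1,y,z0,z1:np.array([(x,s,z) for x in(x0,x1) for s in(-y,y) for z in(z0,z1)])/1e3
    return [bx(-45,45,37,0,42),bx(45,165,8,20,40)]
def pose(p,st):   # p: slip-free params: pitch, handle x_s at grip (mm), handle height above TCP (mm), yaw offset
    ax=np.array(st['tool_rot']);Rt=cv2.Rodrigues(ax)[0]
    x=Rt[:,0];yaw=np.arctan2(x[1],x[0])+p[3]
    R=cv2.Rodrigues(np.array([0,0,yaw]))[0]@cv2.Rodrigues(np.array([0,-p[0],0]))[0]
    g=np.array(st['tcp_pos'])+[0,0,p[2]/1e3]
    return R,g-R@np.array([p[1],0,30])/1e3 if False else g-R@(np.array([p[1],0,30])/1e3)
def sil(n,p,st,sh):
    R,o=pose(p,st);m=np.zeros((sh[0]*4,sh[1]*4),np.uint8)
    for q in parts():
        u=proj(n,q@R.T+o,1);h=cv2.convexHull(np.round((u+.5)*4*16).astype(np.int32))
        cv2.fillConvexPoly(m,h,255,cv2.LINE_8,4)
    return cv2.resize(m,(sh[1],sh[0]),interpolation=cv2.INTER_AREA)/255.
def white(im):
    h=cv2.cvtColor(im,cv2.COLOR_RGB2HSV);return (h[:,:,1]<60)&(h[:,:,2]>75)
E
python3 - <<'E'
from fit import *
st=get_state();print(st['tcp_pos'],st['ft_force'],st['grasp_force'])
rows=[]
for n,(x,y,w,h) in (("scene",(140,70,80,60)),("top",(430,220,82,62)),("wrist",(150,120,200,264))):
    im=imaging.capture(n);m=white(im);np.save(f"m_{n}.npy",im)
    s=sil(n,(0,108,12,0),st,im.shape)
    o=im[:,:,::-1].copy();o[:,:,2]=np.where(s>.5,np.maximum(o[:,:,2],200),o[:,:,2])
    mm=np.repeat((m*255).astype(np.uint8)[:,:,None],3,2)
    f=lambda a:cv2.resize(a[y:y+h,x:x+w],(260,195),interpolation=cv2.INTER_NEAREST)
    rows.append(np.vstack([f(im[:,:,::-1]),f(o),f(mm)]))
cv2.imwrite("pics/f1.png",np.hstack(rows))
E
```

```text
[ 0.36530247 -0.48024078  0.01821687] [1.03919932 0.46145232 4.23468616] 59.99992875382304Traceback (most recent call last):
  File "<stdin>", line 6, in <module>
  File "fit.py", line 13, in sil
    R,o=pose(p,st);m=np.zeros((sh[0]*4,sh[1]*4),np.uint8)
        ~~~~^^^^^^
  File "fit.py", line 9, in pose
    R=cv2.Rodrigues(np.array([0,0,yaw]))[0]@cv2.Rodrigues(np.array([0,-p[0],0]))[0]
                                            ~~~~~~~~~~~~~^^^^^^^^^^^^^^^^^^^^^^^
cv2.error: OpenCV(4.12.0) /io/opencv/modules/calib3d/src/calibration_base.cpp:151: error: (-210:Unsupported format or combination of formats) The matrices must have 32f or 64f data type in function 'Rodrigues'
```

```bash
sed -i 's/np.array(\[0,-p\[0\],0\])/np.array([0.,-p[0],0.])/; s/np.array(\[0,0,yaw\])/np.array([0.,0.,yaw])/' fit.py
cat >> fit.py <<'E'
def prep(names,st,p0):
    D={}
    for n in names:
        im=imaging.capture(n);h=cv2.cvtColor(im,cv2.COLOR_RGB2HSV)
        w=(h[:,:,1]<60)&(h[:,:,2]>75);wood=(h[:,:,1]>90)&(h[:,:,2]>50)
        roi=cv2.dilate((sil(n,p0,st,im.shape)>.1).astype(np.uint8),np.ones((17,17)))>0
        D[n]=(im,w&roi,wood&roi);print(n,w[roi].sum(),wood[roi].sum(),roi.sum())
    return D
def cost(p,D,st,each=False):
    c={}
    for n,(im,w,wood) in D.items():
        s=sil(n,p,st,im.shape);c[n]=((w*(1-s)).sum()+(wood*s).sum())/max(w.sum(),1)
    return c if each else sum(c.values())
def fit(D,st,p0):
    sc=np.array([.1,5,3,.03]);f=lambda q:cost(np.array(p0)+q*sc,D,st)
    r=minimize(f,np.zeros(4),method="Nelder-Mead",options=dict(initial_simplex=np.vstack([np.zeros(4),np.eye(4)]),xatol=.01,fatol=1e-4,maxiter=300))
    return np.array(p0)+r.x*sc,r.fun
E
python3 - <<'E'
from fit import *
np.set_printoptions(precision=4,suppress=True)
st=get_state();p0=(0,108,12,0)
D=prep(("scene","top","wrist"),st,p0)
for k in ((0,108,12,0),(.1,108,12,0),(-.1,108,12,0)): print(cost(k,D,st,True))
for names in (("scene","wrist"),("scene",),("wrist",),("scene","top","wrist")):
    d={n:D[n] for n in names}; p,c=fit(d,st,p0);print(names,p,np.degrees(p[0]),cost(p,d,st,True))
E
```

```text
scene 199 1430 2075
top 1889 528 3887
wrist 10539 4192 20432
{'scene': np.float64(0.6841462213025914), 'top': np.float64(0.48153914821619487), 'wrist': np.float64(0.24481021937193131)}
{'scene': np.float64(0.7121095674450685), 'top': np.float64(0.4784521325735165), 'wrist': np.float64(0.18589738580696533)}
{'scene': np.float64(0.8272933293920584), 'top': np.float64(0.5122743644837501), 'wrist': np.float64(0.28284932342801433)}
('scene', 'wrist') [ 0.0474 92.5131 15.0002  0.1084] 2.713743589751457 {'scene': np.float64(0.4542122376588826), 'wrist': np.float64(0.32436347534554194)}
('scene',) [  0.1357 100.2764  16.6604   0.241 ] 7.7738616859844045 {'scene': np.float64(0.28810720268006706)}
('wrist',) [  0.4451 106.2615  -8.8806   0.0135] 25.503499113945303 {'wrist': np.float64(0.035268442703013464)}
('scene', 'top', 'wrist') [  0.0555 105.7981  13.7294   0.0337] 3.181050815236987 {'scene': np.float64(0.5783032811114396), 'top': np.float64(0.5197521253075079), 'wrist': np.float64(0.23497820420510931)}
```

Request:
move_arm(
  increments=[
    {"claw": 0,"tx": 0,"ty": 0,"tz": 2,"spin": 0},
    {"claw": 0,"tx": 0,"ty": 0,"tz": 6,"spin": 0},
    {"claw": 0,"tx": 0,"ty": 0,"tz": 10,"spin": -5},
    {"claw": 0,"tx": 2,"ty": 2,"tz": 14,"spin": -12},
    {"claw": 0,"tx": 4,"ty": 4,"tz": 18,"spin": -19},
    {"claw": 0,"tx": 6,"ty": 6,"tz": 22,"spin": -26},
    {"claw": 0,"tx": 8.5,"ty": 8.5,"tz": 25,"spin": -32},
    {"claw": 0,"tx": 11,"ty": 11.5,"tz": 27,"spin": -37},
    {"claw": 0,"tx": 14,"ty": 15,"tz": 28,"spin": -39},
    {"claw": 0,"tx": 14,"ty": 15,"tz": 28,"spin": -39},
  ],
)

```text
t: 15.22
tcp_pos: [0.5065, -0.328, 0.298]
tool_rot: [-2.955, 1.067, -0.001]
ft_force: [0.4, -0.9, -1.2]
gripper_width: 0.0154
grasp_force: 60.0
```

```bash
python3 - <<'E'
from fit import *
np.set_printoptions(precision=3,suppress=True)
st=get_state();print(st['tcp_pos'],st['tool_rot'])
R,o=pose((0,108,12,0),st)
for q in ((165,0,40),(-45,0,0)): print(proj("scene",o+R@(np.array(q)/1e3),1))
c=proj("scene",np.array(st['tcp_pos']),1)[0].astype(int)
im=imaging.capture("scene");np.save("s.npy",im);im=im[:,:,::-1]
x,y=c[0]-60,c[1]-65; print("crop",x,y,"size 125x100, scale 6.4")
a=cv2.resize(im[y:y+94,x:x+125],(800,600),interpolation=cv2.INTER_CUBIC)
cv2.imwrite("pics/e1.png",a)
E
```

```text
[ 0.507 -0.328  0.298] [-2.955  1.067 -0.001]
[[136.781  78.24 ]]
[[201.05   81.259]]
crop 95 16 size 125x100, scale 6.4
```

View pics/e1.png

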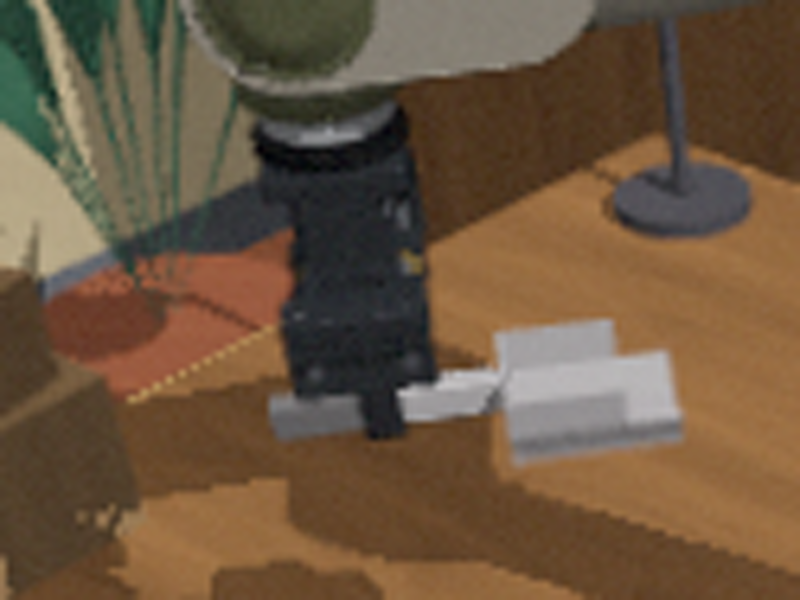

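```bash
python3 - <<'E'
from fit import *
from scipy.optimize import least_squares
np.set_printoptions(precision=3,suppress=True)
st=get_state()
O=[((515,463),(45,37,0)),((682,436),(-45,37,0)),((507,402),(45,37,42)),((497,334),(45,-37,42)),((670,352),(-45,-37,0)),((272,398),(165,8,40)),((278,440),(165,8,20))]
u=np.array([((a+.5)/6.4-.5+95,(b+.5)/6.383-.5+16) for (a,b),_ in O]);Q=np.array([q for _,q in O])/1e3
def f(p):
    R,o=pose(p,st);return (proj("scene",Q@R.T+o,1)-u).ravel()
for p0 in ((0,108,12,0),):
    s=least_squares(f,p0,x_scale=[.1,5,3,.05]);C=np.linalg.inv(s.jac.T@s.jac)*.16
    print(s.x,np.degrees(s.x[[0,3]]),np.sqrt(np.diag(C)));print(s.fun.reshape(-1,2))
    R,o=pose(s.x,st);print("bowl",o+R@[0,0,.003])
    # check absolute calibration: with yaw fixed 0
    s=least_squares(lambda q:f([q[0],q[1],q[2],0]),p0[:3],x_scale=[.1,5,3]);print(s.x,np.degrees(s.x[0]),s.cost)
E
```

```text
[ -0.048 107.373  15.659   0.005] [-2.746  0.266] [0.011 0.507 0.664 0.016]
[[ 0.486  0.063]
 [ 1.095 -0.074]
 [-0.648 -1.527]
 [-0.556 -1.746]
 [ 0.344  2.228]
 [-0.625  1.3  ]
 [-0.023  0.002]]
bowl [ 0.422 -0.26   0.291]
[ -0.051 107.375  15.66 ] -2.8950836502650623 7.366368616878872
```

```bash
python3 - <<'E'
from fit import *
from scipy.optimize import least_squares
np.set_printoptions(precision=2,suppress=True,linewidth=150)
st=get_state();n=8;im=np.mean([imaging.capture("scene").astype(float) for _ in range(n)],0)
np.save("s.npy",im)
g=(im[:,:,0]-im[:,:,2])   # red-blue: wood large, scoop ~0
def edge(cols,r0,slope,c0,up=False):
    out=[]
    for c in cols:
        r=r0+slope*(c-c0); a=int(round(r))-4; v=g[a:a+9,c]
        if up: v=v[::-1]
        h=(v[:2].mean()+v[-2:].mean())/2
        k=np.where((v[:-1]<h)&(v[1:]>=h))[0]
        if len(k): 
            k=k[0];q=k+(h-v[k])/(v[k+1]-v[k]); out.append((c,a+(8-q if up else q)))
    return np.array(out)
A=edge(range(179,200),88.0,-.165,176)
B=edge(list(range(140,150)),84.5,-.135,138)
Cc=edge(list(range(160,171)),16+421/6.38,-.135,95+405/6.4)
T=edge(list(range(160,171)),16+385/6.38,-.12,95+440/6.4,True)
for e in (A,B,Cc,T):
    p=np.polyfit(e[:,0],e[:,1],1); print(p, (e[:,1]-np.polyval(p,e[:,0])))
def line(P,Q,p,cols):
    R,o=pose(p,st);t=np.linspace(0,1,30)[:,None]
    X=(np.array(P)*(1-t)+np.array(Q)*t)/1e3;w=proj("scene",X@R.T+o,1);i=np.argsort(w[:,0])
    return np.interp(cols,w[i,0],w[i,1])
L=[(A,(45,37,0),(-45,37,0)),(B,(165,8,20),(45,8,20)),(Cc,(165,8,20),(45,8,20)),(T,(165,-8,40),(45,-8,40))]
for use in ([0],[1],[2],[3],[1,2],[0,1,2],[0,1,2,3]):
    f=lambda q:np.concatenate([line(L[i][1],L[i][2],(q[0],107.4,q[1],0),L[i][0][:,0])-L[i][0][:,1] for i in use])
    s=least_squares(f,(0,12),x_scale=[.1,3],loss="soft_l1",f_scale=.3);print(use,np.degrees(s.x[0]),s.x[1],np.sqrt(np.mean(f(s.x)**2)))
E
```

```text
[ -0.13 110.73] [ 0.01  0.02  0.07  0.09  0.   -0.05 -0.   -0.01 -0.05 -0.05 -0.04 -0.04 -0.07 -0.08 -0.01  0.01  0.06  0.04  0.04  0.01  0.04]
[ -0.14 104.13] [ 0.02  0.06 -0.1  -0.05 -0.03  0.04  0.03  0.07  0.03 -0.08]
[ -0.13 102.77] [-0.03  0.02  0.06  0.04 -0.01 -0.08 -0.09 -0.02  0.03  0.07  0.  ]
[-0.1  90.06] [-0.1  -0.05  0.04  0.08  0.09  0.08 -0.01 -0.15]
[0] -0.8206158961745486 19.50041137378871 0.04365416559006415
[1] -1.1252053558615005 13.854822595796994 0.058603837933533263
[2] -0.810564438738935 13.563584597410758 0.049935009574873235
[3] 1.1315103974722287 12.922354293267961 0.08438510308398708
[1, 2] -0.7477138492765386 13.608943717999514 0.055613548935539256
[0, 1, 2] -3.1167944611811427 14.622554557444207 0.3930881882000564
[0, 1, 2, 3] -3.2243748551716482 13.997438305646044 0.5940573093585454
```

Request:
move_arm(
  increments=[
    {"claw": 0,"tx": 0,"ty": 0,"tz": 0,"spin": 0},
    {"claw": 0,"tx": 0,"ty": 0,"tz": 0,"spin": 0},
    {"claw": 0,"tx": 0,"ty": 0,"tz": 0,"spin": 0},
    {"claw": 0,"tx": 0,"ty": 0,"tz": 0,"spin": 0},
  ],
)

```text
t: 16.18
tcp_pos: [0.5051, -0.33, 0.2977]
tool_rot: [2.953, -1.072, 0.0]
ft_force: [-0.6, -0.1, -1.2]
gripper_width: 0.0155
grasp_force: 60.0
```

```bash
python3 - <<'E'
from h import *
a=np.load("s.npy");b=imaging.capture("scene").astype(float)
print(abs(a-b)[70:100,130:210].mean(),abs(a-b)[70:100,130:210].max(), get_state()['joint_velocities'].round(4))
print(manip.finish_job())
E
```

```text
1.8252777777777778 60.25 [ 0.0011 -0.0006 -0.0003  0.0015  0.0009 -0.0002]
the job is handed in; nothing more can be done
None
```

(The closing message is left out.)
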